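Seat a brass plate in the corner of a drilling jig and clamp it

TASK

Pick up the long wooden offcut and with it nudge the loose brass plate across the drilling jig until it bears squarely against the back fence and its left edge touches the end of the side stop's screw, and keep it pressed there for half a second so that it beds in; never push harder than 20 N, and let only the wood touch the plate, as its finished edges mark easily. Then lay the offcut flat on the table beside the jig and swing the toggle clamp's handle fully upright, so that its rubber foot holds the plate tight in the corner. Leave the oil can, the tape measure and the small wood block where they are.

Things in the scene. Friction and masses are not known exactly. Their poses are not given: they have to be found in the camera images.
- jig: drilling jig, fixed to the table: aluminium tooling plate 190 (x) x 230 (y) x 12 mm with black tapped holes; origin at the centre of its underside on the table, +x away from the robot at yaw 0, +y to the left, z up; its top is 12 mm above the table. On it stand the back fence, the side stop and the toggle clamp
- back_fence: steel bar bolted along the jig's far edge, 16 x 130 (along y) x 14 mm high, three cap screws standing 5 mm above it; origin at the foot of the working face (on the jig's top), mid-length; axes parallel to the jig's; the working face is the plane x = 0 and looks to -x (its normal), the bar lies at x > 0. Origin at (55, -10, 12) mm in the jig's frame
- side_stop: steel bar at the jig's left, 88 (along x) x 16 x 14 mm high; fixed, set anew for each job; origin at the foot of its face that looks to -y, mid-length; axes as the jig's, the bar lies at y > 0. A steel stop screw, 7 mm thick, runs through it along y, 2 mm to +x of mid-length, 6 mm above the jig's top; its end stands 3 to 20 mm out of the face to -y, set by hand, not measured: feel for it
- plate_mid (a point): centre of the loose flat brass plate, 60 (its x) x 90 (its y) x 8 mm, about 0.3 kg, lying on the jig's top away from fence and stop, a little turned; axes parallel to its edges, nearly those of the jig. Seated, its far edge lies along the back fence (this point 30 mm to -x of the fence's face) and its left edge bears on the stop screw's end. Sliding it takes 1 to 4 N
- stick_mid (a point): centre (half-way up, 10 mm above its underside) of the long softwood offcut lying flat on the table to the right of the jig, 50 (its x) x 130 (its y, the long way) x 20 mm, 0.07 kg; grasp it across the 50 mm
- clamp_lever (a joint): angle of the toggle clamp's lever: 0 = closed (handle upright, arm level over the plate, against a rigid stop), 1.25 = fully open. It turns about a level axis along the jig's x through point clamp_pivot; opening tips the handle to the jig's +y and lifts the arm. A friction of 0.3 N m keeps it where it is left; starts open at 1.0 to 1.2
- clamp_handle (a point): point in the black grip of the clamp's handle, 95 mm from the pivot (directly above it when closed); the grip is a round bar 17 mm thick that reaches from 42 to 118 mm from the pivot; it tips with the lever
- clamp_pivot (a point): point on the axis of the clamp's lever, at (36, 78, 42) mm in the jig's frame; fixed on the jig
- clamp_pad: the rubber-tipped spindle of the clamp, 15 mm across, on the end of the 85 mm arm; origin on the spindle's axis at the height of the pivot when closed, foot 24 mm below it. Spring-loaded along its axis (2 N per mm): its foot meets the plate about 0.024 rad before the lever is home and is pressed 2 mm back when it is home
- oil_can: bystander: loose oil can with a bent spout, 82 x 112 x 187 mm, at the back; leave it alone; origin at the centre of its underside
- tape_measure: bystander: loose pocket tape measure, 37 x 118 x 64 mm, at the left; leave it alone; origin at its underside
- offcut_small: bystander: short loose wood block, 35 x 70 x 35 mm, at the back right; leave it alone; origin at the centre of its underside
Not all that is in view belongs to the job. There is more than one size of the part that bears stick_mid; the job needs the larger. Of the things that look like the part that bears plate_mid, the larger one is meant.

How it is judged:
On the way:
1. the offcut presses the plate home: within 1.5 mm of the back fence and of the stop screw's end, square to the fence within 1.4 degrees, and bearing on fence or screw (x of plate_mid in the frame of back_fence above -0.0315 m and y of stop_screw in the frame of plate_mid below 0.0465 m and angle between the x axis of plate_mid and the x axis of back_fence, either way round below 0.025 rad and contact force between stick and plate above 1 N and (contact force between plate and back_fence above 1 N or contact force between plate and stop_screw above 1 N)), for 0.3 s.
At the end, for the whole second after the job is handed in: The plate lies flat within 1.5 mm of the back fence and of the stop screw's end, square to the fence within 1.4 degrees; the lever is closed (within 0.05 rad), its rubber foot pressing on the plate with over 1 N; the long offcut lies flat on the table, off the jig, at rest (x of plate_mid in the frame of back_fence above -0.0315 m and y of stop_screw in the frame of plate_mid below 0.0465 m and angle between the x axis of plate_mid and the x axis of back_fence, either way round below 0.025 rad and height (world z) of plate_mid below 0.018 m and value of joint clamp_lever below 0.05 rad and contact force between clamp_pad and plate above 1 N and height (world z) of stick_mid below 0.014 m and angle between stick_mid's own z axis and vertical below 0.1 rad and linear speed of each of stick, plate below 0.02 m/s); the robot touches nothing.
It fails at once if the offcut pushes the plate with more than 20 N (contact force between stick and plate above 20 N).
It fails at once if the fingers or the arm touch the plate (contact force between any of the fingers, the arm and plate above 0.5 N).
It fails at once if the oil can, tape measure or small wood block is moved by more than 3 cm (distance of any of oil_can, tape_measure, offcut_small from where it was at the start of the episode above 0.03 m).
It also fails if it takes over 72 s, if anything falls off the work surface, if the arm or the gripper's body presses on something with over 40 N, if the wrist force passes 120 N, or if a joint passes its speed limit or range.

ROBOT

A 7-joint arm with a two-finger parallel gripper is mounted at the origin on a cart in front of the work surface, level with it; the furniture and walls round the work are solid. World frame = base frame: x ahead of the robot, y to its left, z up, the work surface at z = 0. Lengths are in m, angles in rad, forces in N, time in s.
With the tool pointing down it reaches from about 0.35 to 0.9 m from the base axis. Payload 8.1 kg.
Tool frame: the origin (TCP) lies between the finger pads; the fingertips stand 25 mm ahead of it and the grasp point (between the pads) lies 6 mm ahead of it (env.tips_ahead is the z of the fingertips in the tool frame, in m); z points along the fingers, y is the line along which they close (so a half turn about z gives the same grasp; the last joint's range is limited). The gripper opens to 92 mm and grips with 3 to 60 N. Pads are 19 mm wide; open, the fingers measure 130 mm over their backs; the gripper's body (75 mm by 190 mm) begins 47 mm behind the grasp point.
Start: joints at [1.081, 0.434, 0.025, 1.573, -0.012, 1.134, -0.075], TCP at [0.236, -0.579, 0.252] pointing down, gripper open.
Joint ranges: [-2.62, 2.62], [-0.44, 2.09], [-1.27, 1.32], [0.08, 2.57], [-1.32, 4.46], [0.12, 2], [-2.74, 2.74]. Speed limits (rad/s): [2.22, 2.22, 3.01, 3.01, 3.14, 3.14, 3.14].

INTERFACE

Orientations are given as a 3x3 rotation matrix whose columns are the frame's x, y, z axes.
In Python, from rig import status, eyes, finish_job, env gives the robot as it stands.
- The arm moves only by the tool servo_tool, never from a script. Its argument "series" is a list of rows, each a list of 7 numbers: the opening, from -1 (shut) to 1 (fully open), then the shift along the world's x, y, z in m, then the turn, a rotation vector about the world's x, y, z in degrees. A call has 1 to 12 rows; each row shifts and turns the commanded pose from where the row before left it; what a row does not reach is not made up. A row lasts 1/8 s, in which the tool goes at most 62.5 mm and 10.7 degrees, less where a joint would pass 70% of its speed; a pose out of reach is approached as far as the arm can. A call is refused whole if a number of a shift passes 0.0625 or a number of a turn 10.7, either way. A call with a gripper value outside its range is refused whole. The fingers move at their own pace and stop on an object; "squeeze" is the grip in N (left out, the last holds). Time passes only in rows, so rows that do not move let the fingers close. It gives the time, the measured TCP pose, the force, the opening and the grip force at its end, in the units of the state.
- status.sense(): the state, without advancing time (a new reading comes with each control period).
- eyes.grab_frame(name): name is "side" or "top" or "wrist"; returns (picture, depth): 480x640x3 uint8, blue, green, red; 480x640 float32, m along the optical axis (not along the pixel's ray), 0 where there is no reading.
- eyes.camera_model(name): a dict with "vfov" (degrees; the focal length in pixels is half the picture's height over the tangent of half this angle, whatever the lens; pixels are square), "cx", "cy" (the principal point, pixels), "rvec" (rotation vector, rad) and "tvec" (3), from world to camera coordinates, as OpenCV has them. Camera axes: x right, y down, z forward; pixel columns grow to the right and rows downward; lengths in m; the calibration is good to about 2 mm. A picture is of the moment at which its call begins: read the wrist's pose just before it. camera_model takes no time and is no camera call; for the wrist camera it gives the pose at the moment of the call.
- finish_job(): hands the job in; it is judged then, once.
The state is a dict: "clock": time; "q": joint angles; "joint_vel": joint speeds; "tau": joint torques, N m; "tool_pos": TCP position; "orientation": TCP orientation; "contact_force": force on the tool from outside, world axes, zero at the start; "moment": the same for the moment, N m; "opening": finger opening in m; "gripper_force": force on a finger pad.
Only numpy, scipy, OpenCV 4.12 (cv2) and the standard library are available. Lean on these libraries where they do the work, as an engineer would, in place of code of your own. Each camera call takes 0.05 s, during which the arm holds its last target. There are 200 camera calls.

## Working session

There is one attempt and no reset: what is moved stays moved. The work goes in short steps, Python scripts to look and compute and a tool call to move; the robot and the scene stay as the last step left them, time stands still between calls to the robot, and variables do not carry over. Pictures are saved under pics/ and viewed, at most 10 in all, crops included, and the job is handed in when it is done.

Besides the shell and the picture viewer there is one more tool, called by a JSON object that holds its "method" and its "body". servo_tool: Moves the arm, as the interface text tells. Its arguments: {"type":"object","properties":{"series":{"type":"array","items":{"type":"array","items":{"type":"number"}}},"squeeze":{"type":"number"}},"required":["series"]}

```bash
ls; mkdir -p pics
cat > h.py <<'E'
import numpy as np, cv2
from rig import status, eyes, finish_job, env
def cam(n):
    m=eyes.camera_model(n); f=240/np.tan(np.radians(m['vfov'])/2)
    R=cv2.Rodrigues(np.array(m['rvec'],float))[0]; t=np.array(m['tvec'],float).ravel()
    return f,m['cx'],m['cy'],R,t
def ray(c,u,v,z):
    """world point of pixel on plane z"""
    f,cx,cy,R,t=c; d=R.T@np.array([(u-cx)/f,(v-cy)/f,1]); o=-R.T@t
    return o+d*(z-o[2])/d[2]
def dep(c,u,v,D):
    f,cx,cy,R,t=c; d=D[int(v),int(u)]
    return R.T@(np.array([(u-cx)/f*d,(v-cy)/f*d,d])-t)
def proj(c,p):
    f,cx,cy,R,t=c; q=R@np.array(p)+t; return q[0]/q[2]*f+cx,q[1]/q[2]*f+cy
E
python3 - <<'E'
from h import *
for n in('top','side'):
    p,d=eyes.grab_frame(n); cv2.imwrite(f'pics/{n}0.png',p); np.save(f'{n}0.npy',d); print(n,eyes.camera_model(n))
s=status.sense(); print(s['clock'],s['orientation'],s['contact_force'],env.tips_ahead)
E
```

```text
pics
top {'vfov': 48.36264763980076, 'cx': 310.7728461389568, 'cy': 241.539836946554, 'rvec': array([ 2.1122829 , -2.16453787,  0.16047488]), 'tvec': array([0.01801622, 0.60290243, 1.11548217])}
side {'vfov': 45.28108683577605, 'cx': 322.9061770648506, 'cy': 242.76189316779926, 'rvec': array([ 0.61868095, -2.30722372,  1.56706945]), 'tvec': array([0.50120212, 0.22003767, 0.94152543])}
0.1 [[ 9.26162090e-01  3.77125114e-01 -6.56518708e-04]
 [ 3.77125665e-01 -9.26161216e-01  1.27841289e-03]
 [-1.25920556e-04 -1.43160761e-03 -9.99998967e-01]] [ 1.14659683  0.84466688 -0.29914787] 0.025
```

View pics/top0.png

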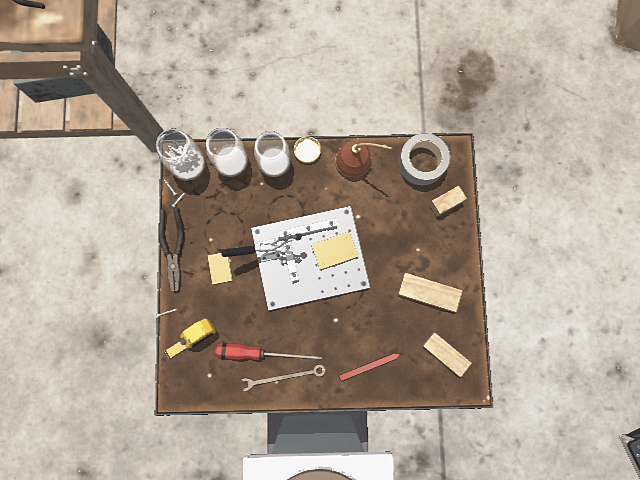

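View pics/side0.png

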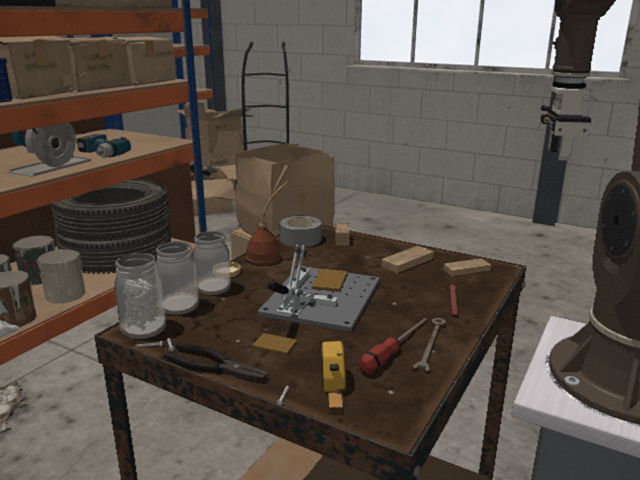

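Candidates for the stick: block A at (430,292), block B at (447,354), and the small block at (449,201). A looks larger, so I choose A. Candidates for the plate: the one on the jig at (335,251) and the one on the table at (220,268). I choose the one on the jig. I'll check both choices in an enlarged crop.

Run:
```python
from h import *
p=cv2.imread('pics/top0.png'); c=p[190:380,210:470]
cv2.imwrite('pics/crop1.png',cv2.resize(c,None,fx=3,fy=3,interpolation=cv2.INTER_CUBIC))
```

```text
(no output)
```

View pics/crop1.png

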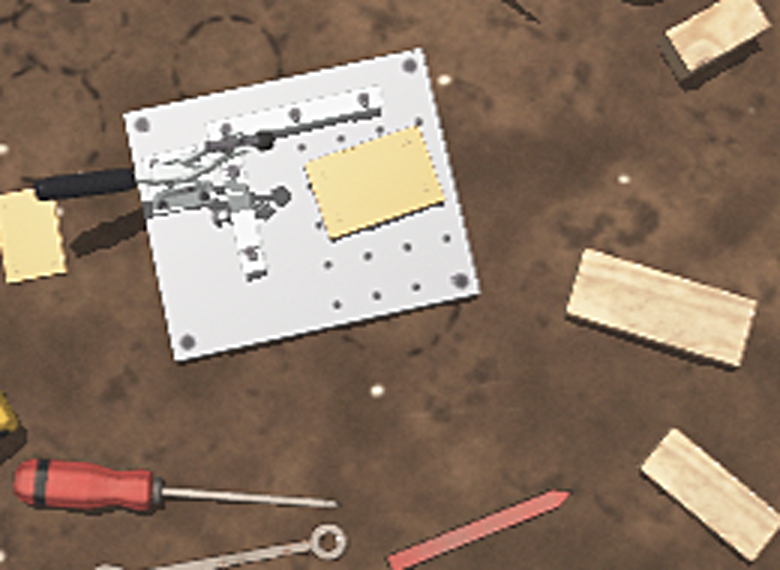

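The crop shows the jig corners at (124,115), (423,49), (478,293) and (177,361). The plate on the jig has corners (304,165), (421,127), (444,202) and (332,241). Stick A has corners (584,249), (755,300), (740,364) and (567,314).

Run:
```python
from h import *
c=cam('top'); D=np.load('top0.npy')
P={'jig':([(124,115),(423,49),(478,293),(177,359)],.012),'plate':([(304,165),(421,127),(444,202),(332,240)],.020),
'stick':([(584,249),(755,300),(740,362),(567,312)],.020),'small':([(674,429),(779,515),(750,560),(641,470)],.02),'plate2':([(-5,190),(55,192),(67,270),(8,283)],.005)}
for k,(q,z) in P.items():
    w=np.array([ray(c,210+(u+.0)/3,190+(v+.0)/3,z) for u,v in q]); m=w.mean(0)
    L=[np.linalg.norm(w[i]-w[(i+1)%4]).round(4) for i in range(4)]
    a=[np.degrees(np.arctan2(*(w[i]-w[j])[[1,0]])).round(1) for i,j in((0,1),(3,2),(0,3),(1,2))]
    u,v=proj(c,m); print(k,m.round(4),L,a,'depthz',dep(c,u,v,D).round(4))
```

```text
jig [0.5726 0.0056 0.012 ] [np.float64(0.2304), np.float64(0.1877), np.float64(0.2264), np.float64(0.1865)] [np.float64(101.2), np.float64(100.9), np.float64(11.6), np.float64(10.4)] depthz [0.5729 0.0056 0.01  ]
plate [ 0.5845 -0.0501  0.02  ] [np.float64(0.0915), np.float64(0.0585), np.float64(0.0874), np.float64(0.0595)] [np.float64(106.8), np.float64(107.4), np.float64(18.9), np.float64(14.8)] depthz [ 0.584  -0.0499  0.0237]
stick [ 0.4893 -0.2559  0.02  ] [np.float64(0.1292), np.float64(0.0467), np.float64(0.1297), np.float64(0.0481)] [np.float64(71.8), np.float64(72.4), np.float64(-17.8), np.float64(-17.3)] depthz [ 0.4892 -0.2553  0.0226]
small [ 0.3544 -0.2835  0.02  ] [np.float64(0.0948), np.float64(0.0383), np.float64(0.0983), np.float64(0.0381)] [np.float64(48.9), np.float64(48.8), np.float64(-41.8), np.float64(-36.5)] depthz [ 0.3541 -0.2846  0.0157]
plate2 [0.5551 0.2071 0.005 ] [np.float64(0.0451), np.float64(0.0594), np.float64(0.0447), np.float64(0.0707)] [np.float64(86.7), np.float64(101.1), np.float64(8.2), np.float64(8.6)] depthz [0.5548 0.2066 0.008 ]
```

The jig, plate and stick measurements match the given sizes. The smaller block is 96 x 38 mm and the plate on the table is 45 x 60 mm, so both choices are confirmed. Next I move above the stick, toward its right end.

{"method": "servo_tool", "body": {"series": [[0.5, 0.0345, 0.0415, -0.014, 0, 0, 7.14], [0.5, 0.0345, 0.0415, -0.014, 0, 0, 7.14], [0.5, 0.0345, 0.0415, -0.014, 0, 0, 7.14], [0.5, 0.0345, 0.0415, -0.014, 0, 0, 7.14], [0.5, 0.0345, 0.0415, -0.014, 0, 0, 7.14], [0.5, 0.0345, 0.0415, -0.014, 0, 0, 7.14], [0.5, 0.0345, 0.0415, -0.014, 0, 0, 7.14], [0.5, 0, 0, 0, 0, 0, 0], [0.5, 0, 0, 0, 0, 0, 0]]}}

```text
clock: 1.23
tool_pos: [0.4768, -0.2887, 0.1535]
orientation: [[0.307, 0.952, -0.001], [0.952, -0.307, -0.0], [-0.0, -0.001, -1.0]]
contact_force: [-0.8, -0.3, -0.5]
opening: 0.0687
gripper_force: 0.0
```

Run:
```python
from h import *
c=cam('wrist'); p,d=eyes.grab_frame('wrist'); cv2.imwrite('pics/w1.png',p); np.save('w1.npy',d)
s=status.sense(); print(s['tool_pos'],np.degrees(np.arctan2(s['orientation'][1][1],s['orientation'][0][1])),s['q'],-c[3].T@c[4])
np.savez('w1c.npz',a=np.array(c[:3]),R=c[3],t=c[4])
```

```text
[ 0.47641806 -0.28948613  0.15365622] -17.987091414068132 [ 0.64722158  0.44690567 -0.26840101  1.83875237  0.15079202  0.87608059
 -0.00685247] [ 0.50072606 -0.21520057  0.28665242]
```

View pics/w1.png

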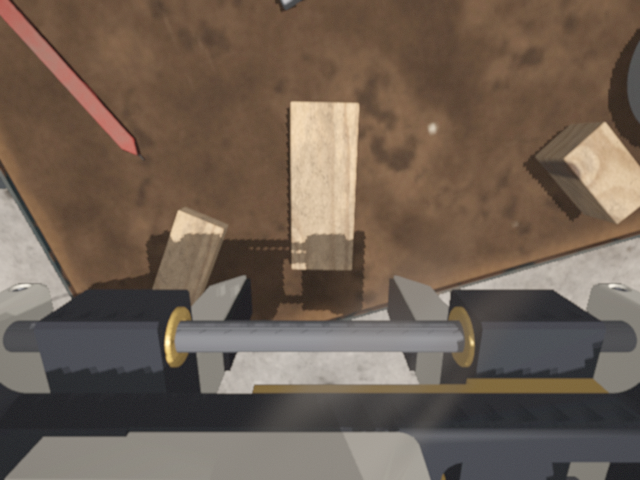

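The stick's top face has corners (291,102), (359,103), (352,269) and (290,268), lying between the fingers.

Run:
```python
from h import *
z=np.load('w1c.npz'); c=(*z['a'],z['R'],z['t'])
w=np.array([ray(c,u,v,.02) for u,v in[(291,102),(359,103),(352,269),(290,268)]]); print(w.round(4),w.mean(0))
L=lambda a,b:np.linalg.norm(w[a]-w[b]); print(L(0,1),L(1,2),L(2,3),L(3,0))
d=(w[0]+w[1]-w[2]-w[3]);print(np.degrees(np.arctan2(d[1],d[0])))
m=w.mean(0); u=d/np.linalg.norm(d); print('grasp', m-.035*u)
```

```text
[[ 0.4887 -0.1856  0.02  ]
 [ 0.5354 -0.2014  0.02  ]
 [ 0.4941 -0.3236  0.02  ]
 [ 0.4453 -0.3069  0.02  ]] [ 0.49086212 -0.25437585  0.02      ]
0.04930789080048041 0.12892819932367044 0.05155633687807468 0.1287639934327961
70.84221788636029
grasp [ 0.47937615 -0.2874375   0.02      ]
```

{"method": "servo_tool", "body": {"series": [[0.5, 0.003, 0.002, -0.03, 0, 0, -0.5], [0.5, 0, 0, -0.03, 0, 0, 0], [0.5, 0, 0, -0.03, 0, 0, 0], [0.5, 0, 0, -0.025, 0, 0, 0], [0.5, 0, 0, -0.012, 0, 0, 0], [0.5, 0, 0, 0, 0, 0, 0], [-1, 0, 0, 0, 0, 0, 0], [-1, 0, 0, 0, 0, 0, 0], [-1, 0, 0, 0, 0, 0, 0], [-1, 0, 0, 0, 0, 0, 0], [-1, 0, 0, 0, 0, 0, 0], [-1, 0, 0, 0, 0, 0, 0]], "squeeze": 50}}

```text
clock: 2.78
tool_pos: [0.4805, -0.2867, 0.0273]
orientation: [[0.315, 0.949, 0.001], [0.949, -0.315, -0.001], [-0.0, 0.001, -1.0]]
contact_force: [-1.7, -1.1, 5.6]
opening: 0.0496
gripper_force: 50.0
```

{"method": "servo_tool", "body": {"series": [[-1, 0, 0, 0.03, 0, 0, 0], [-1, 0, 0, 0.03, 0, 0, 0], [-1, -0.009, 0.0347, 0, 0, 0, -10.1], [-1, -0.009, 0.0347, 0, 0, 0, -10.1], [-1, -0.009, 0.0347, 0, 0, 0, -10.1], [-1, -0.009, 0.0347, 0, 0, 0, -10.1], [-1, -0.009, 0.0347, 0, 0, 0, -10.1], [-1, -0.009, 0.0347, 0, 0, 0, -10.1], [-1, 0, 0, 0, 0, 0, 0], [-1, 0, 0, 0, 0, 0, 0], [-1, 0, 0, 0, 0, 0, 0]]}}

```text
clock: 4.15
tool_pos: [0.4265, -0.0791, 0.0868]
orientation: [[0.982, 0.191, 0.0], [0.191, -0.982, -0.0], [0.0, 0.0, -1.0]]
contact_force: [-0.5, 0.1, -0.5]
opening: 0.0499
gripper_force: 50.0
```

Run:
```python
from h import *
c=cam('wrist'); p,d=eyes.grab_frame('wrist'); cv2.imwrite('pics/w2.png',p); np.save('w2.npy',d)
np.savez('w2c.npz',a=np.array(c[:3]),R=c[3],t=c[4])
s=status.sense(); print(s['tool_pos'],np.degrees(np.arctan2(s['orientation'][1][1],s['orientation'][0][1])),s['q'],s['contact_force'])
ct=cam('top')
for q in[(268,278),(245,282),(240,185)]: print(ray(ct,210+q[0]/3,190+q[1]/3,.026))
```

```text
[ 0.42642536 -0.07916748  0.08673747] -79.01577644868709 [ 0.05287897  0.36686742  0.00896594  2.20662935 -0.00553125  0.56790473
 -1.31317476] [-0.46813117 -0.41434571 -0.44136369]
[0.51598624 0.03054481 0.026     ]
[0.51347995 0.04737263 0.026     ]
[0.58492998 0.04973991 0.026     ]
```

View pics/w2.png

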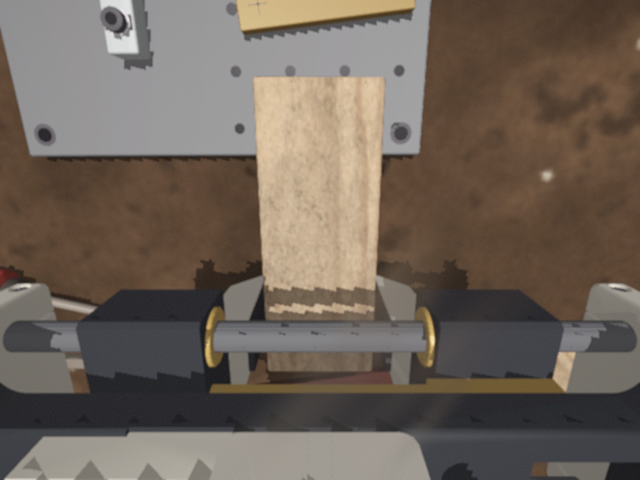

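The jig's near edge runs from (30,156) to (420,154), with its right edge at x=420–430. The stick's end is at (254,77)–(384,77). The plate's near edge is at about (241,26)–(413,5), and the side stop's near end is at (107,54)–(146,51).

Run:
```python
from h import *
z=np.load('w2c.npz'); c=(*z['a'],z['R'],z['t'])
a=ray(c,31,156,.012);b=ray(c,420,153.5,.012); print('jig corners',a,b,np.linalg.norm(a-b))
yaw=np.arctan2(*(a-b)[[1,0]])-np.pi/2; print('yaw',np.degrees(yaw))
R=np.array([[np.cos(yaw),-np.sin(yaw)],[np.sin(yaw),np.cos(yaw)]])
o=(a+b)[:2]/2+R@[.095,0]; print('origin',o)
J=lambda p:(R.T@(p[:2]-o)).round(4)
for n,u,v,h in[('plL',241,26,.02),('plR',413,5,.02),('stL',254,77,.0795),('stR',384,77,.0795),('stopL',107,54,.026),('stopR',146,51,.026)]: print(n,ray(c,u,v,h).round(4),J(ray(c,u,v,h)))
print('tcp',J(status.sense()['tool_pos']))
ct=cam('top'); C=[(124,115),(423,49),(478,293),(177,359),(304,165),(421,127),(444,202),(332,240)]
for i,q in enumerate(C): print(J(ray(ct,210+q[0]/3,190+q[1]/3,.012 if i<4 else .02)),end=' ')
```

```text
jig corners [0.45940009 0.1009375  0.012     ] [ 0.5044056  -0.12383997  0.012     ] 0.22923875509516528
yaw 11.322191052536576
origin [0.57505402 0.00719972]
plL [ 0.5483 -0.014   0.02  ] [-0.0304 -0.0155]
plR [ 0.5742 -0.0982  0.02  ] [-0.0216 -0.1032]
stL [ 0.5186 -0.0357  0.0795] [-0.0637 -0.031 ]
stR [ 0.5279 -0.0835  0.0795] [-0.064  -0.0797]
stopL [0.5214 0.0498 0.026 ] [-0.0442  0.0523]
stopR [0.5266 0.0304 0.026 ] [-0.043   0.0323]
tcp [-0.1627 -0.0555]
[0.091  0.1136] [ 0.0907 -0.1168] [-0.097  -0.1138] [-0.0954  0.1125] [ 0.023  -0.0096] [ 0.0317 -0.1007] [-0.0267 -0.1043] [-0.0359 -0.0174]
```

{"method": "servo_tool", "body": {"series": [[-1, 0, 0, -0.0228, 0, 0, 0], [-1, 0, 0, -0.0228, 0, 0, 0], [-1, 0, 0, 0, 0, 0, 0], [-1, 0.0078, 0.0016, 0, 0, 0, 0], [-1, 0.0078, 0.0016, 0, 0, 0, 0], [-1, 0.0078, 0.0016, 0, 0, 0, 0], [-1, 0.0029, 0.0006, 0, 0, 0, 0], [-1, 0.002, 0.0004, 0, 0, 0, 0], [-1, 0.002, 0.0004, 0, 0, 0, 0], [-1, 0.002, 0.0004, 0, 0, 0, 0], [-1, 0.002, 0.0004, 0, 0, 0, 0]]}}

```text
clock: 5.58
tool_pos: [0.46, -0.0711, 0.041]
orientation: [[0.981, 0.192, -0.001], [0.192, -0.981, 0.0], [-0.001, -0.0, -1.0]]
contact_force: [-1.9, 0.1, -0.5]
opening: 0.05
gripper_force: 50.0
```

{"method": "servo_tool", "body": {"series": [[-1, 0.00196, 0.0004, 0, 0, 0, 0], [-1, 0.00196, 0.0004, 0, 0, 0, 0], [-1, 0.00196, 0.0004, 0, 0, 0, 0], [-1, 0.00196, 0.0004, 0, 0, 0, 0], [-1, 0.00196, 0.0004, 0, 0, 0, 0], [-1, 0.00196, 0.0004, 0, 0, 0, 0], [-1, 0.00196, 0.0004, 0, 0, 0, 0], [-1, 0.00196, 0.0004, 0, 0, 0, 0]]}}

```text
clock: 6.58
tool_pos: [0.4764, -0.068, 0.0412]
orientation: [[0.982, 0.191, 0.0], [0.191, -0.982, -0.0], [0.0, 0.0, -1.0]]
contact_force: [-1.9, -0.3, -1.1]
opening: 0.0498
gripper_force: 50.0
```

{"method": "servo_tool", "body": {"series": [[-1, 0.00098, 0.0002, 0, 0, 0, 0], [-1, 0.00098, 0.0002, 0, 0, 0, 0], [-1, 0.00098, 0.0002, 0, 0, 0, 0], [-1, 0.00098, 0.0002, 0, 0, 0, 0]]}}

```text
clock: 7.08
tool_pos: [0.4802, -0.0671, 0.0411]
orientation: [[0.981, 0.191, -0.0], [0.191, -0.981, -0.0], [-0.0, 0.0, -1.0]]
contact_force: [-1.7, -0.6, -0.9]
opening: 0.05
gripper_force: 50.0
```

{"method": "servo_tool", "body": {"series": [[-1, 0.00098, 0.0002, 0, 0, 0, 0], [-1, 0.00049, 0.0001, 0, 0, 0, 0]]}}

```text
clock: 7.32
tool_pos: [0.4817, -0.0668, 0.0412]
orientation: [[0.982, 0.191, 0.0], [0.191, -0.982, -0.0], [0.0, 0.0, -1.0]]
contact_force: [-2.2, -0.2, -0.6]
opening: 0.0497
gripper_force: 50.0
```

{"method": "servo_tool", "body": {"series": [[-1, 0.00049, 0.0001, 0, 0, 0, 0], [-1, 0.00049, 0.0001, 0, 0, 0, 0]]}}

```text
clock: 7.58
tool_pos: [0.4826, -0.0666, 0.0411]
orientation: [[0.982, 0.191, -0.0], [0.191, -0.982, -0.0], [-0.0, 0.0, -1.0]]
contact_force: [-2.1, -1.0, -1.4]
opening: 0.0496
gripper_force: 50.0
```

{"method": "servo_tool", "body": {"series": [[-1, 0.00049, 0.0001, 0, 0, 0, 0], [-1, 0.00049, 0.0001, 0, 0, 0, 0]]}}

```text
clock: 7.82
tool_pos: [0.4833, -0.0665, 0.0411]
orientation: [[0.982, 0.191, -0.001], [0.191, -0.982, -0.0], [-0.001, -0.0, -1.0]]
contact_force: [-3.8, -0.5, -0.5]
opening: 0.05
gripper_force: 50.0
```

{"method": "servo_tool", "body": {"series": [[-1, 0.00049, 0.0001, 0, 0, 0, 0], [-1, 0.00025, 5e-05, 0, 0, 0, 0]]}}

```text
clock: 8.07
tool_pos: [0.4833, -0.0665, 0.0409]
orientation: [[0.982, 0.191, -0.002], [0.191, -0.982, -0.0], [-0.002, -0.0, -1.0]]
contact_force: [-5.1, -1.7, 1.2]
opening: 0.0499
gripper_force: 50.0
```

Run:
```python
from h import *
p,d=eyes.grab_frame('top'); c=p[190:300,230:400]
cv2.imwrite('pics/t2.png',cv2.resize(c,None,fx=4.5,fy=4.5,interpolation=cv2.INTER_CUBIC))
for i in range(3): print(status.sense()['contact_force'].round(2),status.sense()['tool_pos'].round(4)); eyes.grab_frame('top')
```

```text
[-4.54 -1.64  0.22] [ 0.4833 -0.0665  0.0409]
[-5.21 -1.51  0.28] [ 0.4833 -0.0666  0.0409]
[-4.7  -0.66  1.06] [ 0.4833 -0.0665  0.0409]
```

View pics/t2.png

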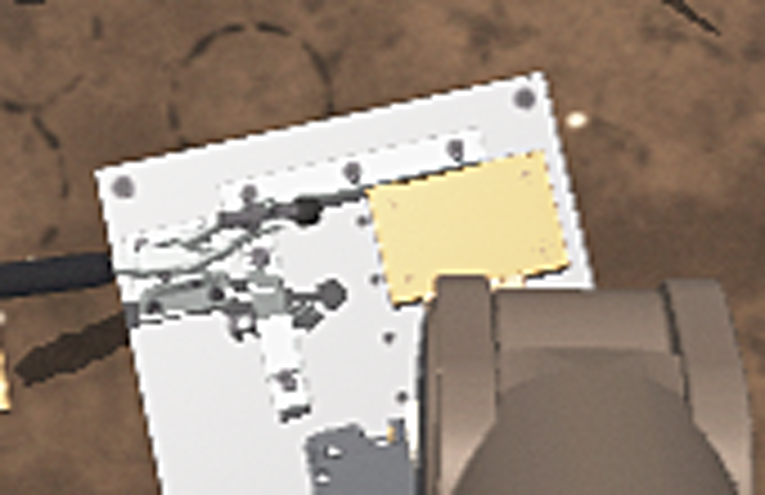

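The plate is flush along the fence and reads about 4 N. Next I back off, lift, turn 90° and come round to the plate's right side.

{"method": "servo_tool", "body": {"series": [[-1, -0.0098, -0.0019, 0, 0, 0, 0], [-1, -0.0098, -0.0019, 0, 0, 0, 0], [-1, 0, 0, 0.06, 0, 0, 0], [-1, 0.0178, -0.0149, 0, 0, 0, 10], [-1, 0.0178, -0.0149, 0, 0, 0, 10], [-1, 0.0178, -0.0149, 0, 0, 0, 10], [-1, 0.0178, -0.0149, 0, 0, 0, 10], [-1, 0.0178, -0.0149, 0, 0, 0, 10], [-1, 0.0178, -0.0149, 0, 0, 0, 10], [-1, 0.0178, -0.0149, 0, 0, 0, 10], [-1, 0.0178, -0.0149, 0, 0, 0, 10], [-1, 0.0178, -0.0149, 0, 0, 0, 10]]}}

```text
clock: 9.78
tool_pos: [0.6252, -0.2048, 0.1012]
orientation: [[-0.197, 0.98, 0.001], [0.98, 0.197, -0.0], [-0.0, 0.001, -1.0]]
contact_force: [0.2, -0.1, -0.6]
opening: 0.05
gripper_force: 50.0
```

{"method": "servo_tool", "body": {"series": [[-1, 0, 0, 0, 0, 0, 0], [-1, 0, 0, 0, 0, 0, 0]]}}

```text
clock: 10.02
tool_pos: [0.6241, -0.2035, 0.1009]
orientation: [[-0.189, 0.982, -0.001], [0.982, 0.189, 0.001], [0.001, -0.0, -1.0]]
contact_force: [0.3, 0.8, -0.5]
opening: 0.0496
gripper_force: 50.0
```

Run:
```python
from h import *
c=cam('wrist'); p,d=eyes.grab_frame('wrist'); cv2.imwrite('pics/w3.png',p); np.save('w3.npy',d)
np.savez('w3c.npz',a=np.array(c[:3]),R=c[3],t=c[4])
s=status.sense(); print(s['tool_pos'],np.degrees(np.arctan2(s['orientation'][1][1],s['orientation'][0][1])),s['q'],s['contact_force'])
```

```text
[ 0.62413311 -0.20322469  0.10104734] 10.931272345089207 [ 0.46878796  0.66149673 -0.36588723  1.62108261  0.2810807   0.9120658
  0.19090944] [-0.12690086  0.49064612 -0.64308711]
```

View pics/w3.png

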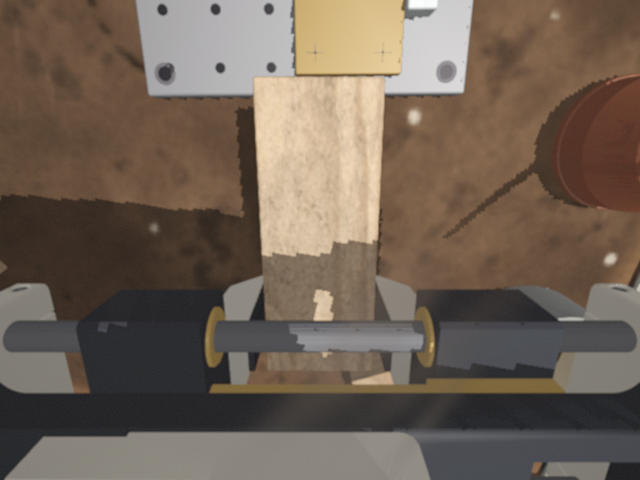

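The plate's right edge runs from (296,75) to (402,76), and the jig's right edge from (148,97) to (465,94). The stick's end is at (254,77)–(384,77).

Run:
```python
from h import *
z=np.load('w3c.npz'); c=(*z['a'],z['R'],z['t']); yaw=np.radians(11.2)
R=np.array([[np.cos(yaw),-np.sin(yaw)],[np.sin(yaw),np.cos(yaw)]]); o=np.array([.5746,.007])
for n,u,v,h in[('pN',296,74,.02),('pF',402,74,.02),('sN',254,77,.0935),('sF',384,77,.0935),('jN',148,96,.012),('jF',465,94,.012),('fenceface',407,8,.026)]:
    w=ray(c,u,v,h); print(n,w.round(4),(R.T@(w[:2]-o)).round(4))
print(R.T@(status.sense()['tool_pos'][:2]-o))
```

```text
pN [ 0.5905 -0.0962  0.02  ] [-0.0044 -0.1043]
pF [ 0.6499 -0.0848  0.02  ] [ 0.056  -0.1047]
sN [ 0.5819 -0.111   0.0935] [-0.0157 -0.1172]
sF [ 0.6299 -0.1018  0.0935] [ 0.0331 -0.1175]
jN [ 0.5044 -0.1236  0.012 ] [-0.0942 -0.1145]
jF [ 0.6913 -0.0868  0.012 ] [ 0.0963 -0.1146]
fenceface [ 0.6432 -0.0547  0.026 ] [ 0.0554 -0.0739]
[ 0.0077569  -0.21584202]
```

{"method": "servo_tool", "body": {"series": [[-1, 0, 0, -0.03, 0, 0, 0], [-1, 0, 0, -0.0297, 0, 0, 0], [-1, 0, 0, 0, 0, 0, 0], [-1, -0.0017, 0.0088, 0, 0, 0, 0], [-1, -0.0004, 0.002, 0, 0, 0, 0], [-1, -0.0004, 0.002, 0, 0, 0, 0], [-1, -0.0004, 0.002, 0, 0, 0, 0], [-1, -0.0004, 0.002, 0, 0, 0, 0], [-1, -0.0004, 0.002, 0, 0, 0, 0], [-1, -0.0004, 0.002, 0, 0, 0, 0], [-1, -0.0004, 0.002, 0, 0, 0, 0], [-1, -0.0004, 0.002, 0, 0, 0, 0]]}}

```text
clock: 11.58
tool_pos: [0.62, -0.1793, 0.0414]
orientation: [[-0.191, 0.982, -0.0], [0.982, 0.191, -0.0], [-0.0, -0.0, -1.0]]
contact_force: [0.2, -2.1, -0.3]
opening: 0.0498
gripper_force: 50.0
```

{"method": "servo_tool", "body": {"series": [[-1, -0.0004, 0.002, 0, 0, 0, 0], [-1, -0.0004, 0.002, 0, 0, 0, 0], [-1, -0.0004, 0.002, 0, 0, 0, 0], [-1, -0.0004, 0.002, 0, 0, 0, 0]]}}

```text
clock: 12.08
tool_pos: [0.6184, -0.1713, 0.0414]
orientation: [[-0.191, 0.982, 0.0], [0.982, 0.191, -0.0], [-0.0, 0.0, -1.0]]
contact_force: [1.5, -1.9, 0.1]
opening: 0.0494
gripper_force: 50.0
```

{"method": "servo_tool", "body": {"series": [[-1, -0.0002, 0.001, 0, 0, 0, 0], [-1, -0.0002, 0.001, 0, 0, 0, 0], [-1, -0.0002, 0.001, 0, 0, 0, 0], [-1, -0.0002, 0.001, 0, 0, 0, 0], [-1, -0.0002, 0.001, 0, 0, 0, 0], [-1, -0.0002, 0.001, 0, 0, 0, 0]]}}

```text
clock: 12.82
tool_pos: [0.6172, -0.1653, 0.0414]
orientation: [[-0.191, 0.981, -0.0], [0.981, 0.191, -0.0], [0.0, -0.0, -1.0]]
contact_force: [0.0, -2.7, -0.0]
opening: 0.0494
gripper_force: 50.0
```

{"method": "servo_tool", "body": {"series": [[-1, -0.0002, 0.001, 0, 0, 0, 0], [-1, -0.0002, 0.001, 0, 0, 0, 0], [-1, -0.0002, 0.001, 0, 0, 0, 0]]}}

```text
clock: 13.2
tool_pos: [0.6166, -0.1624, 0.0414]
orientation: [[-0.191, 0.982, 0.0], [0.982, 0.191, -0.0], [-0.0, 0.0, -1.0]]
contact_force: [-0.4, -2.1, 0.2]
opening: 0.05
gripper_force: 50.0
```

{"method": "servo_tool", "body": {"series": [[-1, -0.0002, 0.001, 0, 0, 0, 0], [-1, -0.0002, 0.001, 0, 0, 0, 0]]}}

```text
clock: 13.45
tool_pos: [0.6162, -0.1603, 0.0414]
orientation: [[-0.191, 0.982, 0.0], [0.982, 0.191, 0.0], [-0.0, 0.0, -1.0]]
contact_force: [-0.0, -2.3, 0.5]
opening: 0.0499
gripper_force: 50.0
```

{"method": "servo_tool", "body": {"series": [[-1, -0.0002, 0.001, 0, 0, 0, 0], [-1, -0.0002, 0.001, 0, 0, 0, 0], [-1, -0.0002, 0.001, 0, 0, 0, 0]]}}

```text
clock: 13.82
tool_pos: [0.6156, -0.1573, 0.0415]
orientation: [[-0.191, 0.982, 0.0], [0.982, 0.191, -0.0], [-0.0, 0.0, -1.0]]
contact_force: [0.4, -3.0, -0.1]
opening: 0.0495
gripper_force: 50.0
```

{"method": "servo_tool", "body": {"series": [[-1, -0.0002, 0.001, 0, 0, 0, 0], [-1, -0.0002, 0.001, 0, 0, 0, 0]]}}

```text
clock: 14.08
tool_pos: [0.6155, -0.1568, 0.0416]
orientation: [[-0.191, 0.982, 0.001], [0.982, 0.191, -0.002], [-0.002, 0.0, -1.0]]
contact_force: [0.8, -7.0, 1.1]
opening: 0.0499
gripper_force: 50.0
```

{"method": "servo_tool", "body": {"series": [[-1, -0.0002, 0.001, 0, 0, 0, 0], [-1, -0.0002, 0.001, 0, 0, 0, 0]]}}

```text
clock: 14.32
tool_pos: [0.6153, -0.1567, 0.0418]
orientation: [[-0.189, 0.982, 0.001], [0.982, 0.189, -0.004], [-0.004, 0.001, -1.0]]
contact_force: [2.6, -12.0, -0.2]
opening: 0.05
gripper_force: 50.0
```

The screw is reached and the reading is 12 N. I ease off slightly, hold, and look.

{"method": "servo_tool", "body": {"series": [[-1, 0.0002, -0.001, 0, 0, 0, 0], [-1, 0, 0, 0, 0, 0, 0], [-1, 0, 0, 0, 0, 0, 0], [-1, 0, 0, 0, 0, 0, 0], [-1, 0, 0, 0, 0, 0, 0], [-1, 0, 0, 0, 0, 0, 0]]}}

```text
clock: 15.08
tool_pos: [0.6154, -0.1567, 0.0418]
orientation: [[-0.19, 0.982, 0.001], [0.982, 0.19, -0.003], [-0.003, 0.001, -1.0]]
contact_force: [2.0, -8.7, -0.1]
opening: 0.0495
gripper_force: 50.0
```

Run:
```python
from h import *
p,d=eyes.grab_frame('top'); c=p[190:300,230:400]
cv2.imwrite('pics/t3.png',cv2.resize(c,None,fx=4.5,fy=4.5,interpolation=cv2.INTER_CUBIC)); np.save('t3.npy',d)
print(status.sense()['contact_force'])
```

```text
[ 1.1412314  -7.37558881  0.41772528]
```

View pics/t3.png

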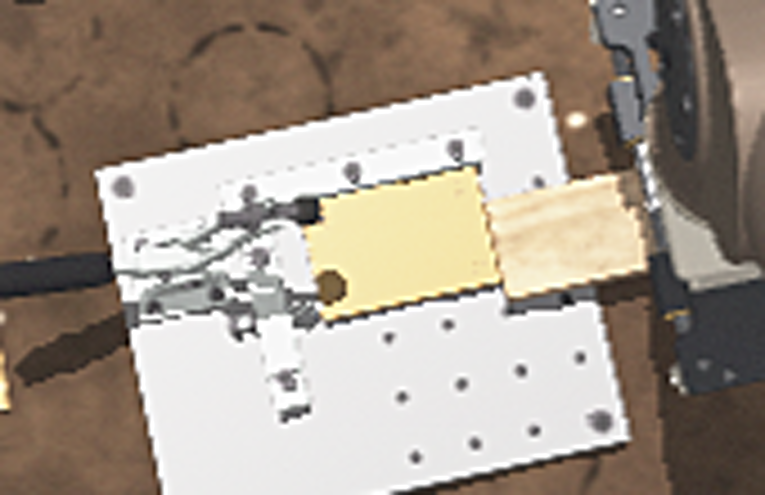

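The plate looks seated in the corner. I'll press once more in +x so it is square to the fence and beds in.

{"method": "servo_tool", "body": {"series": [[-1, 0.002, -0.0098, 0, 0, 0, 0], [-1, 0.002, -0.0098, 0, 0, 0, 0], [-1, 0, 0, 0.06, 0, 0, 0], [-1, -0.0184, 0.0143, 0, 0, 0, -10], [-1, -0.0184, 0.0143, 0, 0, 0, -10], [-1, -0.0184, 0.0143, 0, 0, 0, -10], [-1, -0.0184, 0.0143, 0, 0, 0, -10], [-1, -0.0184, 0.0143, 0, 0, 0, -10], [-1, -0.0184, 0.0143, 0, 0, 0, -10], [-1, -0.0184, 0.0143, 0, 0, 0, -10], [-1, -0.0184, 0.0143, 0, 0, 0, -10], [-1, -0.0184, 0.0143, 0, 0, 0, -10]]}}

```text
clock: 16.62
tool_pos: [0.4529, -0.0447, 0.1014]
orientation: [[0.983, 0.186, -0.0], [0.186, -0.983, 0.0], [-0.0, -0.001, -1.0]]
contact_force: [0.3, 0.4, -0.7]
opening: 0.0501
gripper_force: 50.0
```

{"method": "servo_tool", "body": {"series": [[-1, 0, 0, 0, 0, 0, 0], [-1, 0, 0, 0, 0, 0, 0]]}}

```text
clock: 16.88
tool_pos: [0.4543, -0.0456, 0.1016]
orientation: [[0.981, 0.195, 0.001], [0.195, -0.981, -0.0], [0.001, 0.0, -1.0]]
contact_force: [0.0, -0.4, -1.5]
opening: 0.0494
gripper_force: 50.0
```

Run:
```python
from h import *
c=cam('wrist'); p,d=eyes.grab_frame('wrist'); cv2.imwrite('pics/w4.png',p)
np.savez('w4c.npz',a=np.array(c[:3]),R=c[3],t=c[4])
s=status.sense(); print(s['tool_pos'],np.degrees(np.arctan2(s['orientation'][1][1],s['orientation'][0][1])),s['contact_force'])
```

```text
[ 0.45439035 -0.04580335  0.10157143] -78.82923163865162 [ 0.36429776  0.58169877 -0.70284819]
```

View pics/w4.png

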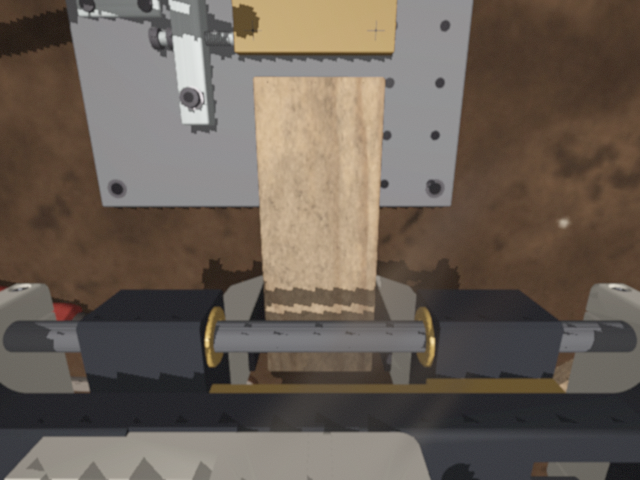

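The plate's near edge (234,52)–(395,52) is parallel to the jig edge (102,206)–(451,206). The screw at (222,40) touches the plate's left edge. I'll now do the final press against the fence.

{"method": "servo_tool", "body": {"series": [[-1, 0, 0, -0.03, 0, 0, 0], [-1, 0, 0, -0.03, 0, 0, 0], [-1, 0, 0, 0, 0, 0, 0], [-1, 0.0098, 0.0019, 0, 0, 0, 0], [-1, 0.0078, 0.0016, 0, 0, 0, 0], [-1, 0.002, 0.0004, 0, 0, 0, 0], [-1, 0.001, 0.0002, 0, 0, 0, 0], [-1, 0.001, 0.0002, 0, 0, 0, 0], [-1, 0.001, 0.0002, 0, 0, 0, 0], [-1, 0.001, 0.0002, 0, 0, 0, 0], [-1, 0.0005, 0.0001, 0, 0, 0, 0]]}}

```text
clock: 18.3
tool_pos: [0.4774, -0.0405, 0.0414]
orientation: [[0.982, 0.191, -0.0], [0.191, -0.982, -0.0], [-0.0, 0.0, -1.0]]
contact_force: [-0.9, -0.4, 0.1]
opening: 0.0499
gripper_force: 50.0
```

{"method": "servo_tool", "body": {"series": [[-1, 0.001, 0.0002, 0, 0, 0, 0], [-1, 0, 0, 0, 0, 0, 0], [-1, 0, 0, 0, 0, 0, 0], [-1, 0, 0, 0, 0, 0, 0]]}}

```text
clock: 18.8
tool_pos: [0.4777, -0.0405, 0.0412]
orientation: [[0.982, 0.191, -0.001], [0.191, -0.982, -0.0], [-0.001, -0.0, -1.0]]
contact_force: [-4.2, -1.4, 0.6]
opening: 0.0496
gripper_force: 50.0
```

{"method": "servo_tool", "body": {"series": [[-1, 0.0006, 0.0001, 0, 0, 0, 0], [-1, 0, 0, 0, 0, 0, 0], [-1, 0, 0, 0, 0, 0, 0], [-1, 0, 0, 0, 0, 0, 0], [-1, 0, 0, 0, 0, 0, 0], [-1, 0, 0, 0, 0, 0, 0]]}}

```text
clock: 19.55
tool_pos: [0.4778, -0.0405, 0.0411]
orientation: [[0.982, 0.191, -0.002], [0.191, -0.982, -0.0], [-0.002, -0.0, -1.0]]
contact_force: [-6.2, -2.3, 1.2]
opening: 0.0496
gripper_force: 50.0
```

{"method": "servo_tool", "body": {"series": [[-1, -0.0098, -0.0019, 0, 0, 0, 0], [-1, -0.0098, -0.0019, 0, 0, 0, 0], [-1, 0, 0, 0.06, 0, 0, 0], [-1, 0.0236, -0.0366, 0, 0, 0, 0], [-1, 0.0236, -0.0366, 0, 0, 0, 0], [-1, 0.0236, -0.0366, 0, 0, 0, 0], [-1, 0.0236, -0.0366, 0, 0, 0, 0], [-1, 0, 0, 0, 0, 0, 0], [-1, 0, 0, -0.035, 0, 0, 0], [-1, 0, 0, -0.03, 0, 0, 0], [-1, 0, 0, -0.005, 0, 0, 0], [-1, 0, 0, 0, 0, 0, 0]]}}

```text
clock: 21.05
tool_pos: [0.5539, -0.1899, 0.0319]
orientation: [[0.981, 0.192, 0.0], [0.192, -0.981, 0.0], [0.0, -0.0, -1.0]]
contact_force: [-0.5, -0.1, 0.1]
opening: 0.0498
gripper_force: 50.0
```

{"method": "servo_tool", "body": {"series": [[-1, 0, 0, -0.0015, 0, 0, 0], [-1, 0, 0, -0.001, 0, 0, 0], [-1, 0, 0, 0, 0, 0, 0]]}}

```text
clock: 21.42
tool_pos: [0.5542, -0.1905, 0.0294]
orientation: [[0.982, 0.191, 0.001], [0.191, -0.982, -0.0], [0.001, 0.0, -1.0]]
contact_force: [-0.2, -0.4, -1.0]
opening: 0.0497
gripper_force: 50.0
```

{"method": "servo_tool", "body": {"series": [[-1, 0, 0, -0.0015, 0, 0, 0], [-1, 0, 0, -0.0007, 0, 0, 0], [-1, 0, 0, 0, 0, 0, 0]]}}

```text
clock: 21.8
tool_pos: [0.5542, -0.1905, 0.0274]
orientation: [[0.982, 0.191, 0.001], [0.191, -0.982, -0.0], [0.001, 0.0, -1.0]]
contact_force: [-1.5, 1.5, 7.5]
opening: 0.0497
gripper_force: 50.0
```

{"method": "servo_tool", "body": {"series": [[0.2, 0, 0, 0, 0, 0, 0], [0.4, 0, 0, 0, 0, 0, 0], [0.5, 0, 0, 0, 0, 0, 0], [0.5, 0, 0, 0, 0, 0, 0], [0.5, 0, 0, 0.03, 0, 0, 0], [0.5, 0, 0, 0.06, 0, 0, 0], [0.5, 0, 0, 0.06, 0, 0, 0]]}}

```text
clock: 22.68
tool_pos: [0.5535, -0.1903, 0.1781]
orientation: [[0.981, 0.191, -0.001], [0.191, -0.981, 0.0], [-0.001, -0.0, -1.0]]
contact_force: [1.0, -0.2, 0.3]
opening: 0.0686
gripper_force: 0.0
```

The stick is released. Next I measure the lever angle from the top camera's depth and check the stick and plate.

Run:
```python
from h import *
p,d=eyes.grab_frame('top'); cv2.imwrite('pics/t4.png',p)
f,cx,cy,Rc,t=cam('top'); v,u=np.mgrid[0:480,0:640]
P=np.stack([(u-cx)/f*d,(v-cy)/f*d,d],-1).reshape(-1,3)-t; W=P@Rc
yaw=np.radians(11.2);R=np.array([[np.cos(yaw),-np.sin(yaw)],[np.sin(yaw),np.cos(yaw)]]); o=np.array([.5746,.007])
J=(W[:,:2]-o)@R; ok=(d.ravel()>0)
m=ok&(abs(J[:,0]-.036)<.02)&(J[:,1]>.1)&(J[:,1]<.21)&(W[:,2]>.045)
Q=np.c_[J[m],W[m,2]]; print(m.sum(),Q[np.argsort(Q[:,1])][::12].round(4))
th=np.arctan2(Q[:,1]-.078,Q[:,2]-.042); print('theta of top surface',np.median(th))
k=np.polyfit(Q[:,1],Q[:,2],1); print('slope theta',np.pi/2-np.arctan(k[0]),Q[:,0].mean(), Q[:,1].max())
m=ok&(abs(J[:,0]+.04)<.08)&(J[:,1]<-.14)&(J[:,1]>-.24)&(W[:,2]>.012)&(W[:,2]<.04)
print('stick',J[m].min(0),J[m].max(0),np.median(W[m,2]))
```

```text
294 [[0.0294 0.1002 0.0549]
 [0.0303 0.1043 0.0553]
 [0.0386 0.1101 0.0674]
 [0.0286 0.1144 0.0669]
 [0.0419 0.1176 0.0715]
 [0.0271 0.1206 0.0723]
 [0.0289 0.1236 0.0801]
 [0.0279 0.1264 0.0761]
 [0.0388 0.1299 0.0816]
 [0.0323 0.1328 0.0861]
 [0.0367 0.1357 0.0898]
 [0.033  0.1385 0.0903]
 [0.0293 0.1414 0.0903]
 [0.0337 0.1442 0.0943]
 [0.0388 0.1475 0.0936]
 [0.0326 0.1505 0.0962]
 [0.0422 0.1532 0.0938]
 [0.038  0.1557 0.0967]
 [0.0402 0.1587 0.1017]
 [0.034  0.1616 0.1043]
 [0.041  0.1644 0.1044]
 [0.0374 0.1672 0.1046]
 [0.0314 0.1702 0.1064]
 [0.0282 0.1733 0.1041]
 [0.039  0.1768 0.1082]]
theta of top surface 0.9217880412646389
slope theta 1.0181650601964793 0.034072500671761485 0.17973523068837027
stick [-0.09078463 -0.21454974] [ 0.03965579 -0.16379882] 0.021141768570408018
```

The lever angle is about 1.02. The stick lies flat, clear of the jig, with its top at 21 mm. I move above the handle with the closing axis along the jig's x.

{"method": "servo_tool", "body": {"series": [[0.5, 0, 0, 0.06, 0, 0, 0], [0.5, 0.0028, 0.04, 0.01, 0, 0, 10], [0.5, 0.0028, 0.04, 0, 0, 0, 10], [0.5, 0.0028, 0.04, 0, 0, 0, 10], [0.5, 0.0028, 0.04, 0, 0, 0, 10], [0.5, 0.0028, 0.04, 0, 0, 0, 10], [0.5, 0.0028, 0.04, 0, 0, 0, 10], [0.5, 0.0028, 0.04, 0, 0, 0, 10], [0.5, 0.0028, 0.04, 0, 0, 0, 10], [0.5, 0.0028, 0.04, 0, 0, 0, 10], [0.5, 0, 0, 0, 0, 0, 0], [0.5, 0, 0, 0, 0, 0, 0]]}}

```text
clock: 24.22
tool_pos: [0.5791, 0.1689, 0.2464]
orientation: [[-0.19, 0.982, -0.0], [0.982, 0.19, -0.001], [-0.001, -0.001, -1.0]]
contact_force: [0.5, -0.2, -0.6]
opening: 0.0688
gripper_force: 0.0
```

{"method": "servo_tool", "body": {"series": [[0.5, 0, 0.001, -0.05, 0, 0, 0], [0.5, 0, 0, -0.05, 0, 0, 0], [0.5, 0, 0, -0.035, 0, 0, 0], [0.5, 0, 0, -0.014, 0, 0, 0], [0.5, 0, 0, 0, 0, 0, 0]]}}

```text
clock: 24.85
tool_pos: [0.5791, 0.1697, 0.0976]
orientation: [[-0.19, 0.982, -0.001], [0.982, 0.19, -0.001], [-0.001, -0.001, -1.0]]
contact_force: [0.2, -0.9, 0.1]
opening: 0.0688
gripper_force: 0.0
```

{"method": "servo_tool", "body": {"series": [[-0.63, 0, 0, 0, 0, 0, 0], [-0.8, 0, 0, 0, 0, 0, 0], [-0.8, 0, 0, 0, 0, 0, 0], [-0.8, 0, 0, 0, 0, 0, 0], [-0.8, 0, 0, 0, 0, 0, 0], [-0.8, 0, 0, 0, 0, 0, 0]], "squeeze": 20}}

```text
clock: 25.6
tool_pos: [0.5785, 0.1706, 0.0976]
orientation: [[-0.192, 0.981, -0.001], [0.981, 0.192, -0.0], [-0.0, -0.001, -1.0]]
contact_force: [-0.5, -0.6, 0.6]
opening: 0.0161
gripper_force: 20.0
```

{"method": "servo_tool", "body": {"series": [[-0.8, 0.0015, -0.0076, 0.0108, 0, 0, 0], [-0.8, 0.0018, -0.009, 0.0096, 0, 0, 0], [-0.8, 0, 0, 0, 0, 0, 0]]}}

```text
clock: 25.98
tool_pos: [0.5822, 0.1526, 0.1192]
orientation: [[-0.19, 0.982, -0.0], [0.982, 0.19, -0.001], [-0.001, -0.001, -1.0]]
contact_force: [-5.2, -1.3, 2.6]
opening: 0.0165
gripper_force: 20.0
```

{"method": "servo_tool", "body": {"series": [[-0.8, 0.002, -0.0102, 0.0083, 0, 0, 0], [-0.8, 0.0022, -0.0113, 0.0067, 0, 0, 0], [-0.8, 0.0024, -0.012, 0.005, 0, 0, 0], [-0.8, 0.0025, -0.0126, 0.0033, 0, 0, 0], [-0.8, 0, 0, 0, 0, 0, 0]]}}

```text
clock: 26.6
tool_pos: [0.5916, 0.1054, 0.1421]
orientation: [[-0.189, 0.982, -0.0], [0.982, 0.189, -0.002], [-0.001, -0.001, -1.0]]
contact_force: [-5.6, -2.4, 2.7]
opening: 0.0166
gripper_force: 20.0
```

{"method": "servo_tool", "body": {"series": [[-0.8, 0.0013, -0.0065, 0.001, 0, 0, 0], [-0.8, 0.0013, -0.0065, 0.0005, 0, 0, 0], [-0.8, 0.0007, -0.0037, 0.0001, 0, 0, 0], [-0.8, 0, 0, 0, 0, 0, 0]]}}

```text
clock: 27.1
tool_pos: [0.5944, 0.0912, 0.1434]
orientation: [[-0.191, 0.982, -0.001], [0.982, 0.191, 0.001], [0.001, -0.001, -1.0]]
contact_force: [-4.5, 3.5, -1.1]
opening: 0.0167
gripper_force: 20.0
```

{"method": "servo_tool", "body": {"series": [[-0.8, 0.0003, -0.0015, 0, 0, 0, 0], [-0.8, 0.0003, -0.0015, 0, 0, 0, 0], [-0.8, 0, 0, 0, 0, 0, 0], [-0.8, 0, 0, 0, 0, 0, 0]]}}

```text
clock: 27.6
tool_pos: [0.5945, 0.0909, 0.1434]
orientation: [[-0.194, 0.981, -0.001], [0.981, 0.194, 0.003], [0.004, -0.0, -1.0]]
contact_force: [-6.6, 9.4, -2.6]
opening: 0.0162
gripper_force: 20.0
```

{"method": "servo_tool", "body": {"series": [[-0.8, 0.0003, -0.0015, 0, 0, 0, 0], [-0.8, 0, 0, 0, 0, 0, 0], [-0.8, 0, 0, 0, 0, 0, 0]]}}

```text
clock: 27.98
tool_pos: [0.5945, 0.0907, 0.1434]
orientation: [[-0.195, 0.981, -0.001], [0.981, 0.195, 0.005], [0.005, -0.0, -1.0]]
contact_force: [-7.4, 13.5, -2.7]
opening: 0.0161
gripper_force: 20.0
```

The lever is against its rigid stop. I release it and rise.

{"method": "servo_tool", "body": {"series": [[-0.8, -0.0004, 0.002, 0, 0, 0, 0], [0, 0, 0, 0, 0, 0, 0], [0.3, 0, 0, 0, 0, 0, 0], [0.3, 0, 0, 0, 0, 0, 0], [0.3, 0, 0, 0.03, 0, 0, 0], [0.3, 0, 0, 0.06, 0, 0, 0], [0.3, 0, 0, 0.06, 0, 0, 0], [0.3, -0.05, 0.01, 0, 0, 0, 0], [0.3, -0.06, 0.01, 0, 0, 0, 0], [0.3, -0.06, 0, 0, 0, 0, 0], [0.3, 0, 0, 0, 0, 0, 0], [0.3, 0, 0, 0, 0, 0, 0]]}}

```text
clock: 29.48
tool_pos: [0.4262, 0.1084, 0.2938]
orientation: [[-0.191, 0.982, 0.002], [0.982, 0.191, -0.0], [-0.0, 0.002, -1.0]]
contact_force: [0.2, -0.7, 0.4]
opening: 0.0598
gripper_force: 0.0
```

Run:
```python
from h import *
p,d=eyes.grab_frame('top'); q,_=eyes.grab_frame('side')
a=cv2.resize(p[180:320,220:430],(800,533)[:2] if 0 else (480,320),interpolation=cv2.INTER_CUBIC); b=cv2.resize(q[220:340,240:420],(310,207),interpolation=cv2.INTER_CUBIC)
c=np.zeros((320,790,3),np.uint8); c[:,:480]=a; c[:207,480:]=b; cv2.imwrite('pics/end.png',c)
s=status.sense(); print(s['clock'],s['contact_force'],s['tool_pos'])
f,cx,cy,Rc,t=cam('top'); v,u=np.mgrid[0:480,0:640]
P=np.stack([(u-cx)/f*d,(v-cy)/f*d,d],-1).reshape(-1,3)-t; W=P@Rc
yaw=np.radians(11.2);R=np.array([[np.cos(yaw),-np.sin(yaw)],[np.sin(yaw),np.cos(yaw)]]); J=(W[:,:2]-[.5746,.007])@R
m=(d.ravel()>0)&(abs(J[:,0]-.036)<.025)&(abs(J[:,1]-.078)<.05)&(W[:,2]>.1)&(W[:,2]<.175)
print('handle',m.sum(),np.median(J[m],0),W[m,2].max() if m.any() else 0)
```

```text
29.575 [0.24263908 0.58080207 0.12118689] [0.42672149 0.10851013 0.29333135]
handle 86 [0.03121249 0.07766572] 0.16450627277906385
```

View pics/end.png

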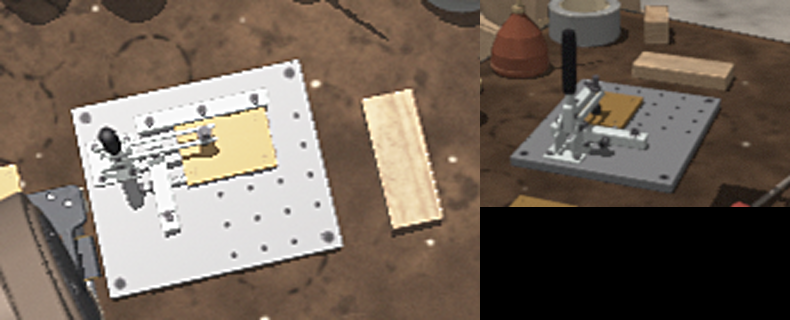

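The handle is upright, with the grip at about (110,140) in the picture. The pad is on the plate at (205,135), the plate is square in the corner, and the stick lies flat at (403,160). I'm handing the job in.

```bash
python3 -c "
from h import *
print(finish_job())"
```

```text
the job is handed in; nothing more can be done
None
```

I handed the job in at about 30 s of the 72 s allowed, and no verdict came back. The brass plate is bedded against the back fence and the stop screw, with at most about 12 N read at the wrist. The offcut lies flat beside the jig, the toggle clamp is closed with its foot on the plate, and I kept clear of the oil can, tape measure and small wood block.

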